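Lock back the sprung tension wheel of a bench conveyor drive

ROBOT

A 6-joint arm with a two-finger parallel gripper is mounted at the origin on the work surface. World frame = base frame: x ahead of the robot, y to its left, z up, the work surface at z = 0. Lengths are in m, angles in rad, forces in N, time in s.
With the tool pointing down it reaches from about 0.425 to 1.125 m from the base axis. Payload 14.9 kg.
Tool frame: the origin (TCP) lies midway between the tips of the shut fingers; the grasp point (between the pads) lies 19 mm behind it; y points along the fingers, x is the direction in which the jaws open and shut, and the axes are right-handed (so a half turn about y gives the same grasp; the last joint's range is limited). The gripper opens to 91 mm and grips with 3 to 60 N. Pads are 32 mm wide; open, the fingers measure 118 mm over their backs; the gripper's body (76 mm by 178 mm) begins 60 mm behind the grasp point.
Start: joints at [-1.335, 0.379, 1.734, -0, 1.028, -0.033], TCP at [0.186, -0.675, 0.214] pointing down, gripper open.
Joint ranges: [-2.77, 2.77], [-0.74, 2.19], [0, 2.66], [-1.06, 4.2], [0.31, 2.87], [-3.08, 3.08]. Speed limits (rad/s): [1.89, 1.89, 2.39, 3.14, 3.14, 3.14].

INTERFACE

Orientations are given as a 3x3 rotation matrix whose columns are the frame's x, y, z axes.
In Python, from cell import manip gives the robot as it stands.
- The arm moves only by the tool step_arm, never from a script. Its arguments are lists of equal length, an entry for each row: "turn": the turn, a rotation vector about the tool's x, y, z as a fraction of full scale, a list of three; "travel": the shift along the tool's x, y, z as a fraction of full scale, a list of three; "gripper": the opening, from 0 (shut) to 1 (fully open). A call has 1 to 5 rows; each row is the pose to reach, as a shift and turn from the pose commanded when the call began, along the tool's axes at that moment, turning the shorter way round; what a row does not reach only later rows make up. Full scale, the value 1, is 0.12 m for a shift and 180 degrees for a turn. A row lasts 1/10 s, in which the tool goes at most 50 mm and 8.59 degrees, less where a joint would pass 70% of its speed; a pose out of reach is approached as far as the arm can. A call with a number of a shift or a turn outside -1 to 1 is refused whole. A call with a gripper value outside its range is refused whole. The fingers move at their own pace and stop on an object; "newtons" is the grip in N (left out, the last holds). Time passes only in rows, so rows that repeat a pose let the fingers close. It gives the time, the measured TCP pose, the force and the opening at its end, in the units of the state.
- manip.read_state(): the state, without advancing time (a new reading comes with each control period).
- manip.camera(name): name is "scene" or "top"; returns the picture (480x640x3 uint8, blue, green, red); there is no depth.
- manip.camera_info(name): a dict with "K" (3x3 intrinsics, pixels), "rvec" (rotation vector, rad) and "tvec" (3), from world to camera coordinates, as OpenCV has them. Camera axes: x right, y down, z forward; pixel columns grow to the right and rows downward; lengths in m; the calibration is good to about 2 mm. A picture is of the moment at which its call begins. camera_info takes no time and is no camera call.
- manip.sign_off(): hands the job in, once; it reports no verdict.
The state is a dict: "t": time; "q": joint angles; "qd": joint speeds; "joint_torque": joint torques, N m; "eef_pos": TCP position; "tcp_rot": TCP orientation; "force": force on the tool from outside, world axes, zero at the start; "torque": the same for the moment, N m; "finger_gap": finger opening in m.
Only numpy, scipy, OpenCV 4.12 (cv2) and the standard library are available. Lean on these libraries where they do the work, as an engineer would, in place of code of your own. Each camera call takes 0.05 s, during which the arm holds its last target.

TASK

The belt is off this small conveyor drive and its sprung blue tension arm, with the white wheel, has to be locked back before a new belt is fitted. Take the red-headed pin out of the grey stand by its head, use its shank to push the upright blue paddle of the arm back until the pin is over the yellow U-shaped pocket, then lower the pin into the pocket and let go, so that it stands upright fully home and the spring holds the arm against it.

Things in the scene. Friction and masses are not known exactly. Their poses are not given: they have to be found in the camera images.
- red_head (a point): Centre of the pin's red head, 28 mm across, 45 mm tall; z along the pin. Below it a steel shank 20 mm across, 75 mm long: foot 97.5 mm below this point. Loose, 0.2 kg. Stands 30 mm deep in a 24 mm well of a grey stand 42 mm high: lift straight up. Like pins with blue and black heads stand in the same row, 90 mm apart; the row runs roughly away from the robot, order varies.
- tension_arm (a joint): Angle (rad) of the blue arm, level swing about an upright pivot, 120 mm from the pocket along the pocket's -y. 0 at rest, grows counter-clockwise from above, stop at 1.1; about 0.65 when locked by the pin. A spring returns it to 0 when let go: at the paddle 2.5 N at 0, 6 N at 0.65. Arm and its white wheel (46 mm) stay below 50 mm above the table.
- push_face (a point): On the upright blue paddle at the arm's end, middle of the face to push, 56 mm above the table, 120 mm from the pivot; moves with the arm. Paddle 6 mm thick, 50 mm wide along y (outward from the pivot), top edge 77 mm above the table. x is level, out of the face: put the shank on the +x side and push towards -x.
- pocket (a point): Yellow U pocket on a 12 mm grey metal plate: point on the plate top where the locked pin's foot centre stands. x level, to the back wall (inner face at +10 mm, 10 thick); side walls' inner faces at y = +-22 mm; open to -x; walls 30 mm high. The pin comes from +x: carry its foot 38 mm above this point, over the wall yet below the paddle top (65). Lower it at x = 0 to -10 mm; the spring seats it.
There are look-alikes about, which are no part of the job. What is shaped like the part that bears red_head but orange, purple or turquoise is not meant.

How it is judged:
At the end, for the whole second after the job is handed in: The tension arm stays locked back beyond 0.53 rad and at rest, held by the red-headed pin, which stands within 10 degrees of upright on the base plate in the yellow pocket: its head's centre within 18 mm (along x) and 22 mm (along y) of the pocket point, and 88 to 104 mm above it (value of joint tension_arm above 0.53 rad and x of red_head in the frame of pocket between -0.018 and 0.018 m and y of red_head in the frame of pocket between -0.022 and 0.022 m and z of red_head in the frame of pocket between 0.088 and 0.104 m and angle between red_head's own z axis and vertical below 0.175 rad and velocity of joint tension_arm between -0.05 and 0.05 rad/s); the robot touches nothing.
It also fails if it takes over 43 s, if anything falls off the work surface, if the arm or the gripper's body presses on something with over 40 N, if the wrist force passes 120 N, or if a joint passes its speed limit or range.

## Working session

There is one attempt and no reset: what is moved stays moved. The work goes in short steps, Python scripts to look and compute and a tool call to move; the robot and the scene stay as the last step left them, time stands still between calls to the robot, and variables do not carry over. Pictures are saved under pics/ and viewed, and the job is handed in when it is done.

Besides the shell and the picture viewer there is one more tool, called after "Call:" as name(argument=value, ...) on one line, values as JSON. step_arm: Moves the arm, as the interface text tells. Shift numbers are shares of 0.12 m and turn numbers shares of 180 degrees, none past 1 either way. Its arguments: {"type":"object","properties":{"turn":{"type":"array","items":{"type":"array","items":{"type":"number"}}},"travel":{"type":"array","items":{"type":"array","items":{"type":"number"}}},"gripper":{"type":"array","items":{"type":"number"}},"newtons":{"type":"number"}},"required":["turn","travel","gripper"]}

```bash
mkdir -p pics; ls; python3 - <<'E'
from cell import manip
import cv2
s=manip.read_state()
print(s['t'],s['eef_pos'],s['tcp_rot'],s['finger_gap'],s['force'])
for n in('scene','top'):
    im=manip.camera(n); cv2.imwrite(f'pics/{n}0.png',im)
    i=manip.camera_info(n); print(n,i)
E
```

```text
pics
0.0 [ 0.18577438 -0.67447534  0.21328835] [[ 2.65500048e-01 -2.56610620e-04  9.64110813e-01]
 [-9.64110176e-01  1.10897344e-03  2.65500168e-01]
 [-1.13730344e-03 -9.99999352e-01  4.70315904e-05]] 0.0914369094405325 [-0.33714711 -0.33860045  0.10101459]
scene {'K': array([[565.85074498,   0.        , 322.16071018],
       [  0.        , 565.85074498, 243.86819395],
       [  0.        ,   0.        ,   1.        ]]), 'rvec': array([ 2.10116968,  0.95379823, -0.4190539 ]), 'tvec': array([-0.41049163, -0.16593798,  1.35575632])}
top {'K': array([[459.94053316,   0.        , 315.1848329 ],
       [  0.        , 459.94053316, 243.66536985],
       [  0.        ,   0.        ,   1.        ]]), 'rvec': array([ 2.16114241, -2.12917798,  0.12330871]), 'tvec': array([0.09087604, 0.54565003, 0.86242053])}
```

View pics/scene0.png

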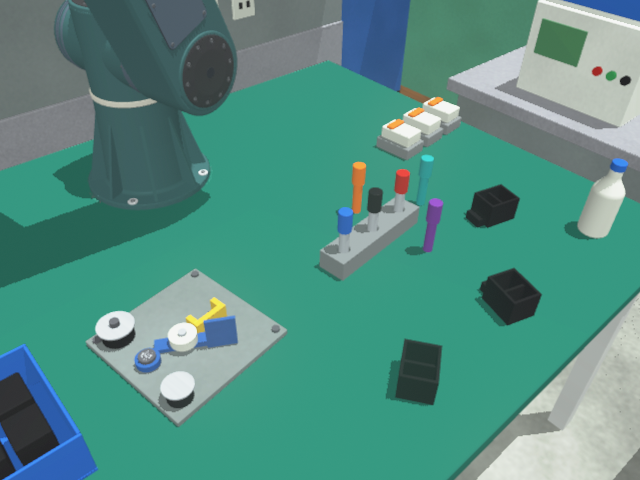

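View pics/top0.png

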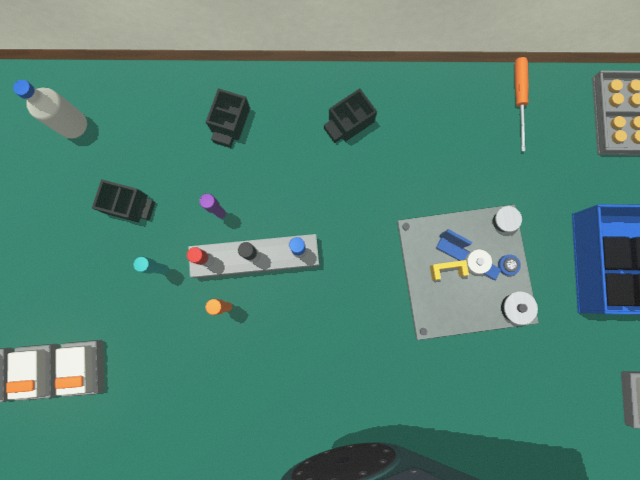

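The scene view shows the grey stand with blue (345,221), black (375,200) and red (402,182) heads. Loose orange (358,173), purple (434,212) and turquoise (426,165) pins stand around it. The plate at (190,340) carries the yellow U pocket (207,318) and the blue paddle (221,331). In the top view red is at (197,256), the pocket at (450,268) and the paddle at (457,239).

```bash
cat > h.py <<'E'
import numpy as np, cv2
from cell import manip
def cam(n):
    i=manip.camera_info(n); R=cv2.Rodrigues(i['rvec'])[0]; return i['K'],R,i['tvec'].reshape(3)
def ray(n,uv):
    K,R,t=cam(n); d=R.T@np.linalg.inv(K)@np.array([uv[0],uv[1],1.]); return -R.T@t,d/np.linalg.norm(d)
def onz(n,uv,z):
    c,d=ray(n,uv); return c+d*(z-c[2])/d[2]
def tri(a,b):
    c1,d1=ray('scene',a); c2,d2=ray('top',b)
    M=np.stack([d1,-d2],1); s=np.linalg.lstsq(M,c2-c1,rcond=None)[0]
    p,q=c1+s[0]*d1,c2+s[1]*d2; return (p+q)/2,np.linalg.norm(p-q)
def proj(n,p):
    i=manip.camera_info(n); return cv2.projectPoints(np.array(p,float).reshape(-1,1,3),i['rvec'],i['tvec'],i['K'],None)[0].reshape(-1,2)
def mask(im,kind):
    h=cv2.cvtColor(im,cv2.COLOR_BGR2HSV)
    r={'red':[((0,150,60),(6,255,255)),((174,150,60),(180,255,255))],'yellow':[((22,120,90),(34,255,255))],'blue':[((105,120,50),(122,255,255))]}[kind]
    return sum(cv2.inRange(h,a,b) for a,b in r)
E
python3 - <<'E'
from h import *
for n in('scene','top'):
    im=cv2.imread(f'pics/{n}0.png'); print(n,'cam at',ray(n,(0,0))[0])
    for k in('red','yellow','blue'):
        N,l,st,ce=cv2.connectedComponentsWithStats(mask(im,k))
        print(k,[(st[i].tolist(),ce[i].round(1).tolist()) for i in range(1,N) if st[i][4]>25])
print(tri((402,182),(197,256)))
a=cv2.imread('pics/top0.png')[190:350,390:550]; b=cv2.imread('pics/scene0.png')[260:420,80:290]
c=cv2.imread('pics/scene0.png')[140:280,310:460]
cv2.imwrite('pics/ct.png',cv2.resize(a,None,fx=3.7,fy=3.7,interpolation=2))
cv2.imwrite('pics/cs.png',cv2.resize(b,None,fx=3.7,fy=3.7,interpolation=2))
cv2.imwrite('pics/cr.png',cv2.resize(c,None,fx=4,fy=4,interpolation=2))
E
```

```text
scene cam at [ 1.11733145 -0.46361976  0.7554741 ]
red [([592, 67, 10, 9, 60], [596.7, 70.7]), ([395, 169, 15, 25, 279], [401.6, 181.1])]
yellow [([186, 298, 41, 35, 457], [208.4, 314.5])]
blue [([342, 0, 68, 91, 4975], [374.8, 38.5]), ([564, 0, 76, 21, 825], [613.7, 6.6]), ([610, 158, 18, 14, 197], [618.6, 164.8]), ([338, 207, 15, 28, 343], [344.7, 220.3]), ([196, 316, 41, 31, 923], [218.0, 332.2]), ([135, 338, 39, 34, 445], [154.3, 355.4]), ([0, 344, 97, 136, 5289], [45.6, 426.5])]
top cam at [0.42612496 0.08280678 0.92807442]
red [([187, 248, 16, 16, 182], [194.5, 254.9])]
yellow [([615, 118, 10, 9, 32], [618.9, 122.4]), ([430, 260, 39, 20, 373], [449.1, 268.3])]
blue [([14, 80, 20, 18, 273], [23.2, 88.7]), ([572, 205, 68, 109, 4725], [600.6, 253.4]), ([447, 230, 25, 15, 93], [458.6, 236.7]), ([437, 237, 33, 23, 355], [452.0, 248.9]), ([289, 238, 16, 17, 211], [297.0, 245.7]), ([486, 255, 34, 24, 268], [500.7, 268.1])]
(array([0.51015521, 0.31113319, 0.10654566]), np.float64(0.0016335846138106859))
```

View pics/ct.png

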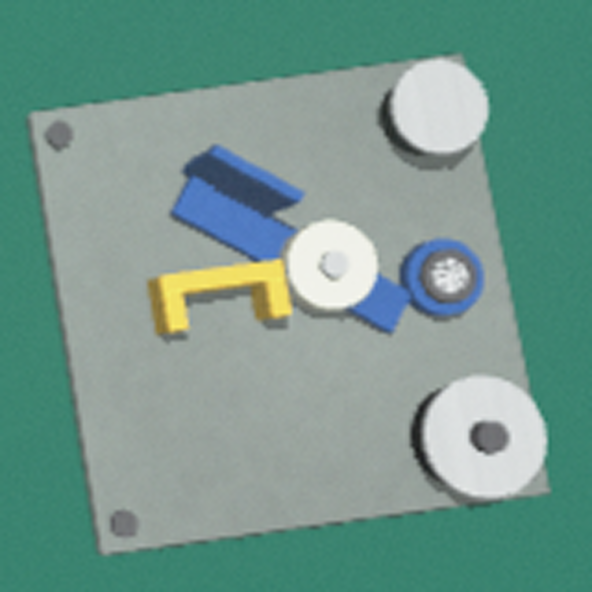

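View pics/cs.png

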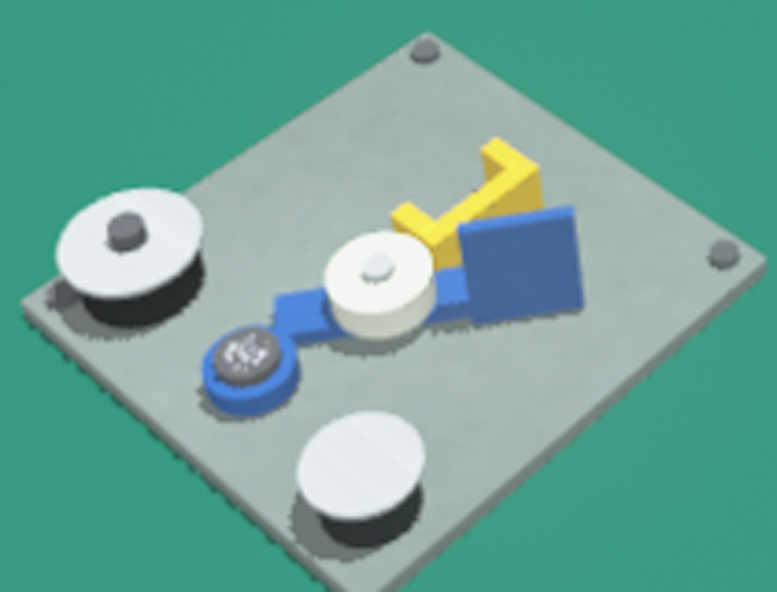

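View pics/cr.png

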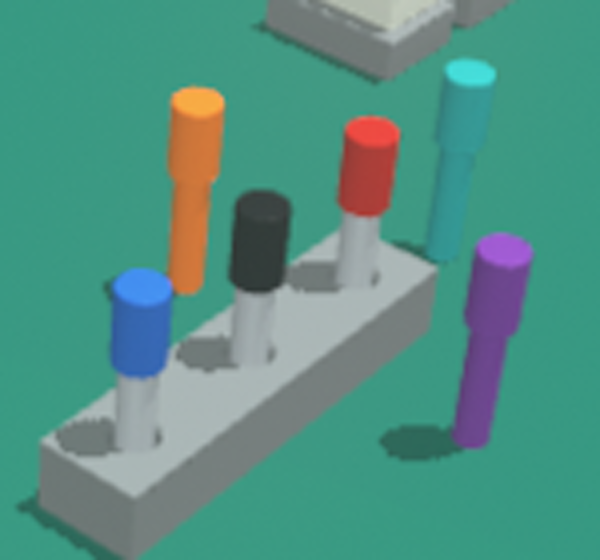

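Candidates: red head at scene (402,182), top (197,256), in the grey stand. The orange, purple and turquoise ones are one-coloured and stand loose on the table. Only the red-headed one has a steel shank in the stand, and the crop confirms it. Next I measure it precisely.

```bash
python3 - <<'E'
from h import *
t=cv2.imread('pics/top0.png'); s=cv2.imread('pics/scene0.png')
np.set_printoptions(precision=4,suppress=True)
# values
for n,im in(('top',t),('scene',s)):
    for k in('red','yellow'):
        m=mask(im,k); 
        if k=='yellow' and n=='top': m[:,560:]=0
        if n=='scene' and k=='red': m[:,500:]=0
        v=im.max(2)[m>0]; print(n,k,np.histogram(v,bins=8))
def big(m):
    c=max(cv2.findContours(m,cv2.RETR_EXTERNAL,cv2.CHAIN_APPROX_NONE)[0],key=cv2.contourArea); return c
for n,im,x0,x1 in(('top',t,150,240),('scene',s,380,420)):
    m=mask(im,'red'); m[:,:x0]=0;m[:,x1:]=0
    b=m*((im[:,:,2]>215).astype('uint8'))
    c=big(b); (u,v),ax,a=cv2.fitEllipse(c); print(n,'red top ellipse',u,v,ax,'at z.132',onz(n,(u,v),.132), 'full box',cv2.boundingRect(big(m)))
# other heads top view
print('purple',onz('top',(207,201),.12),'orange',onz('top',(214,307),.12),'turq',onz('top',(141,265),.12),'black',onz('top',(247,250),.132),'blue',onz('top',(297,245),.132))
E
```

```text
top red (array([  6,   3,   2,   6,   1,   2,  12, 153]), array([105.   , 121.875, 138.75 , 155.625, 172.5  , 189.375, 206.25 ,
       223.125, 240.   ]))
top yellow (array([ 33,  34,  12,   8,   9,  15,  24, 238]), array([124., 139., 154., 169., 184., 199., 214., 229., 244.]))
scene red (array([ 21,  39, 140,   4,   1,   5,  12,  57]), array([139. , 151.5, 164. , 176.5, 189. , 201.5, 214. , 226.5, 239. ]))
scene yellow (array([ 18,  33, 115,  17,   8,  15,  24, 227]), array([177.  , 185.75, 194.5 , 203.25, 212.  , 220.75, 229.5 , 238.25,
       247.  ]))
top red top ellipse 194.22348022460938 254.52444458007812 (12.911446571350098, 13.735267639160156) at z.132 [0.5095 0.3084 0.132 ] full box (187, 248, 16, 16)
scene red top ellipse 402.7168884277344 172.4684295654297 (5.361218452453613, 12.352972030639648) at z.132 [0.512  0.3083 0.132 ] full box (395, 169, 15, 25)
purple [0.608  0.2936 0.12  ] orange [0.4192 0.2725 0.12  ] turq [0.4908 0.4056 0.12  ] black [0.5188 0.2162 0.132 ] blue [0.5288 0.129  0.132 ]
```

```bash
python3 - <<'E'
from h import *
np.set_printoptions(precision=4,suppress=True)
for n in('top','scene'):
    im=cv2.imread(f'pics/{n}0.png')
    f=6; x0,y0,w,h=(420,250,60,40) if n=='top' else (175,290,65,55)
    c=cv2.resize(im[y0:y0+h,x0:x0+w],None,fx=f,fy=f,interpolation=cv2.INTER_CUBIC)
    hsv=cv2.cvtColor(c,cv2.COLOR_BGR2HSV)
    m=cv2.inRange(hsv,(20,110,222 if n=='scene' else 205),(36,255,255))
    k=max(cv2.findContours(m,0,1)[0],key=cv2.contourArea)
    px=k[:,0,:]/f+np.array([x0,y0])+(0.5/f-0.5)
    W=np.array([onz(n,p,.042)[:2] for p in px])*1000
    r=cv2.minAreaRect(W.astype(np.float32)); bx=cv2.boxPoints(r)
    print(n,'rect',r); print(bx)
    ap=cv2.approxPolyDP(k,1.3*f,True)[:,0]
    for p in ap:
        u=p/f+np.array([x0,y0])+(0.5/f-0.5); print(u.round(1),onz(n,u,.042)[:2]*1000)
    o=c.copy(); cv2.drawContours(o,[k],-1,(0,0,255),1)
    for p in ap: cv2.circle(o,tuple(int(v) for v in p),4,(255,0,0),-1)
    cv2.imwrite(f'pics/y_{n}.png',o)
E
```

```text
top rect ((497.4912109375, -161.74795532226562), (29.08738899230957, 64.7685775756836), 8.644295692443848)
[[ 478.2454 -131.9174]
 [ 487.9801 -195.9503]
 [ 516.7371 -191.5785]
 [ 507.0023 -127.5456]]
[465.6 260.1] [ 515.6819 -191.0365]
[433.2 264.2] [ 506.7362 -128.9281]
[435.6 278.8] [ 478.9288 -132.888 ]
[440.2 277.9] [ 480.6583 -141.8227]
[438.8 268.9] [ 497.8949 -139.293 ]
[460.6 265.4] [ 505.2486 -181.2015]
[463.2 274.6] [ 487.7024 -185.8385]
[467.8 274.2] [ 488.4694 -194.4351]
scene rect ((498.82061767578125, -161.66558837890625), (30.441743850708008, 64.71054077148438), 8.715489387512207)
[[ 478.8728 -131.9903]
 [ 488.6783 -195.9536]
 [ 518.7684 -191.3409]
 [ 508.963  -127.3775]]
[224.6 304.6] [ 507.0662 -128.2747]
[213.2 297.1] [ 479.1742 -133.0599]
[210.1 300.2] [ 482.0754 -141.4749]
[215.9 305.2] [ 498.6902 -140.4575]
[197.2 319.6] [ 506.1284 -182.4992]
[190.1 314.6] [ 488.5613 -185.5616]
[185.6 317.6] [ 489.5324 -194.8894]
[197.1 325.9] [ 517.9893 -190.2655]
[203.2 319.4] [ 512.3425 -174.6997]
[209.8 316.8] [ 514.3333 -163.1499]
```

View pics/y_top.png

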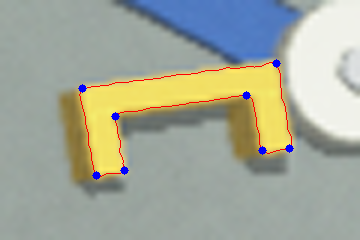

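View pics/y_scene.png

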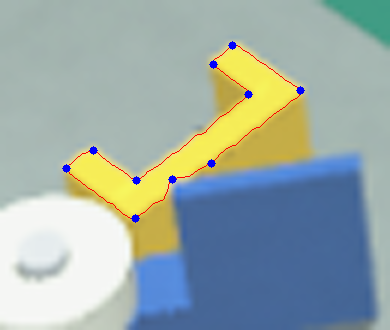

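```bash
python3 - <<'E'
from h import *
np.set_printoptions(precision=4,suppress=True)
C=lambda p:(390+p[0]/3.7,190+p[1]/3.7); S=lambda p:(80+p[0]/3.7,260+p[1]/3.7)
P=np.array([.4927,-.1625]);a=np.radians(8.65);X=np.array([np.cos(a),np.sin(a)]);Y=np.array([-X[1],X[0]])
def pk(w): d=w[:2]-P; return np.array([d@X,d@Y])*1000
print('pivot',pk(onz('top',C((448,273)),.045)),pk(onz('scene',S((248,352)),.045)))
for nm,n,p in(('topedge far L top','top',C((213,146))),('R','top',C((302,195))),('scene edge right','scene',S((575,208))),('scene edge left','scene',S((462,225)))):
    print(nm,pk(onz(n,p,.077)))
th=.65
for t in np.linspace(0,.65,6):
    b=t-.65; R=np.array([[np.cos(b),-np.sin(b)],[np.sin(b),np.cos(b)]])
    c=np.array([0,-.12])+R@np.array([0,.12]); print(round(t,2),c*1000,P+c[0]*X+c[1]*Y)
E
```

```text
pivot [  -0.5191 -115.2243] [  10.3141 -123.5917]
topedge far L top [77.6233  2.5334]
R [ 46.9641 -37.2324]
scene edge right [78.5979  4.6161]
scene edge left [ 48.9928 -33.801 ]
0.0 [ 72.6224 -24.4699] [ 0.5682 -0.1758]
0.13 [ 59.6256 -15.8617] [ 0.554  -0.1692]
0.26 [45.6226 -9.0109] [ 0.5392 -0.1645]
0.39 [30.8497 -4.0332] [ 0.5238 -0.1618]
0.52 [15.5561 -1.0126] [ 0.5082 -0.1612]
0.65 [0. 0.] [ 0.4927 -0.1625]
```

```bash
cat >> h.py <<'E'
from scipy.spatial.transform import Rotation as Ro
def step(p,R,target,dyaw):
    """rounded tool travel/turn for going to target (m) & world yaw change deg; returns new p,R"""
    tr=np.round(R.T@(np.array(target)-p)/.12,3); tu=np.round(-dyaw/180,3)
    print('travel',tr.tolist(),'turn_y',tu, 'len mm',round(np.linalg.norm(tr)*120))
    return p+R@tr*.12, R@Ro.from_rotvec([0,tu*np.pi,0]).as_matrix()
E
python3 - <<'E'
from h import *
s=manip.read_state(); p=s['eef_pos'];R=s['tcp_rot']
az0=np.degrees(np.arctan2(p[1],p[0])); az1=np.degrees(np.arctan2(.308,.5105)); n=9
for i in range(1,n+1):
    f=i/n; r=np.interp(f,[0,.15,.8,1],[.70,.66,.62,.596]); a=np.radians(az0+f*(az1-az0))
    p,R=step(p,R,[r*np.cos(a),r*np.sin(a),.214] ,83.25/n)
print(p,R)
E
```

```text
travel [-0.361, -0.005, 1.137] turn_y -0.051 len mm 143
travel [-0.287, 0.0, 1.1] turn_y -0.051 len mm 136
travel [-0.268, 0.001, 1.081] turn_y -0.051 len mm 134
travel [-0.313, 0.001, 1.057] turn_y -0.051 len mm 132
travel [-0.357, 0.001, 1.03] turn_y -0.051 len mm 131
travel [-0.399, 0.001, 1.002] turn_y -0.051 len mm 129
travel [-0.439, 0.001, 0.972] turn_y -0.051 len mm 128
travel [-0.516, 0.001, 0.92] turn_y -0.051 len mm 127
travel [-0.555, 0.001, 0.871] turn_y -0.051 len mm 124
[0.51036647 0.30786635 0.21399863] [[ 9.90218373e-01 -2.38279949e-04 -1.39526041e-01]
 [ 1.39526209e-01  9.83120712e-04  9.90217890e-01]
 [-9.87781275e-05 -9.99999488e-01  1.00675049e-03]]
```

```bash
python3 - <<'E'
from h import *
s=manip.read_state(); p=s['eef_pos'];R=s['tcp_rot']
az0=np.degrees(np.arctan2(p[1],p[0])); az1=np.degrees(np.arctan2(.308,.5105)); n=11
for i in range(1,n+1):
    f=i/n; r=np.interp(f,[0,.15,.8,1],[.70,.66,.62,.596]); a=np.radians(az0+f*(az1-az0))
    p,R=step(p,R,[r*np.cos(a),r*np.sin(a),.214] ,83.25/n)
E
```

```text
travel [-0.278, -0.005, 0.94] turn_y -0.042 len mm 118
travel [-0.257, 0.0, 0.907] turn_y -0.042 len mm 113
travel [-0.188, 0.001, 0.896] turn_y -0.042 len mm 110
travel [-0.218, 0.0, 0.882] turn_y -0.042 len mm 109
travel [-0.247, 0.001, 0.865] turn_y -0.042 len mm 108
travel [-0.276, 0.001, 0.849] turn_y -0.042 len mm 107
travel [-0.305, 0.001, 0.831] turn_y -0.042 len mm 106
travel [-0.331, 0.0, 0.812] turn_y -0.042 len mm 105
travel [-0.365, 0.001, 0.788] turn_y -0.042 len mm 104
travel [-0.421, 0.001, 0.75] turn_y -0.042 len mm 103
travel [-0.44, 0.001, 0.72] turn_y -0.042 len mm 101
```

Call:
step_arm(turn=[[0, -0.042, 0], [0, -0.042, 0], [0, -0.042, 0]], travel=[[-0.28, 0, 0.94], [-0.28, 0, 0.94], [-0.28, 0, 0.94]], gripper=[1, 1, 1], newtons=50)

```text
t: 0.4
eef_pos: [0.2882, -0.6103, 0.2135]
tcp_rot: [[0.392, 0.0, 0.92], [-0.92, 0.001, 0.392], [-0.001, -1.0, 0.0]]
force: [-1.0, 0.2, 0.4]
finger_gap: 0.0911
```

Call:
step_arm(turn=[[0, -0.042, 0], [0, -0.042, 0], [0, -0.042, 0]], travel=[[-0.26, 0, 0.91], [-0.26, 0, 0.91], [-0.26, 0, 0.91]], gripper=[1, 1, 1])

```text
t: 0.7
eef_pos: [0.3766, -0.5387, 0.2137]
tcp_rot: [[0.51, -0.0, 0.86], [-0.86, 0.001, 0.51], [-0.001, -1.0, 0.0]]
force: [0.3, -0.2, 0.3]
finger_gap: 0.091
```

Call:
step_arm(turn=[[0, -0.042, 0], [0, -0.042, 0], [0, -0.042, 0]], travel=[[-0.19, 0, 0.9], [-0.19, 0, 0.9], [-0.19, 0, 0.9]], gripper=[1, 1, 1])

```text
t: 1.0
eef_pos: [0.4578, -0.4643, 0.2138]
tcp_rot: [[0.619, 0.0, 0.786], [-0.786, 0.001, 0.619], [-0.0, -1.0, 0.0]]
force: [-1.0, -0.4, -0.2]
finger_gap: 0.0913
```

Call:
step_arm(turn=[[0, -0.042, 0], [0, -0.042, 0], [0, -0.042, 0]], travel=[[-0.22, 0, 0.88], [-0.22, 0, 0.88], [-0.22, 0, 0.88]], gripper=[1, 1, 1])

```text
t: 1.3
eef_pos: [0.524, -0.3784, 0.2138]
tcp_rot: [[0.716, -0.0, 0.698], [-0.698, 0.0, 0.716], [-0.0, -1.0, 0.0]]
force: [-0.3, -1.1, 0.2]
finger_gap: 0.0911
```

Call:
step_arm(turn=[[0, -0.042, 0], [0, -0.042, 0], [0, -0.042, 0]], travel=[[-0.25, 0, 0.87], [-0.25, 0, 0.87], [-0.25, 0, 0.87]], gripper=[1, 1, 1])

```text
t: 1.6
eef_pos: [0.5751, -0.2828, 0.2138]
tcp_rot: [[0.802, -0.0, 0.598], [-0.598, 0.0, 0.802], [-0.0, -1.0, 0.0]]
force: [-0.2, 0.0, 0.3]
finger_gap: 0.0911
```

Call:
step_arm(turn=[[0, -0.042, 0], [0, -0.042, 0], [0, -0.042, 0]], travel=[[-0.28, 0, 0.85], [-0.28, 0, 0.85], [-0.28, 0, 0.85]], gripper=[1, 1, 1])

```text
t: 1.9
eef_pos: [0.6088, -0.181, 0.2138]
tcp_rot: [[0.873, -0.0, 0.487], [-0.487, 0.0, 0.873], [-0.0, -1.0, 0.0]]
force: [-0.1, -1.5, -0.7]
finger_gap: 0.0915
```

Call:
step_arm(turn=[[0, -0.042, 0], [0, -0.042, 0], [0, -0.042, 0]], travel=[[-0.3, 0, 0.83], [-0.3, 0, 0.83], [-0.3, 0, 0.83]], gripper=[1, 1, 1])

```text
t: 2.2
eef_pos: [0.6256, -0.0766, 0.2139]
tcp_rot: [[0.93, -0.0, 0.368], [-0.368, 0.0, 0.93], [-0.0, -1.0, 0.0]]
force: [-0.3, -0.6, 1.0]
finger_gap: 0.0912
```

Call:
step_arm(turn=[[0, -0.042, 0], [0, -0.042, 0], [0, -0.042, 0]], travel=[[-0.33, 0, 0.81], [-0.33, 0, 0.81], [-0.33, 0, 0.81]], gripper=[1, 1, 1])

```text
t: 2.5
eef_pos: [0.6243, 0.0282, 0.2139]
tcp_rot: [[0.97, -0.0, 0.243], [-0.243, 0.0, 0.97], [-0.0, -1.0, 0.0]]
force: [0.5, -0.0, 0.3]
finger_gap: 0.0911
```

Call:
step_arm(turn=[[0, -0.042, 0], [0, -0.042, 0], [0, -0.042, 0]], travel=[[-0.36, 0, 0.79], [-0.36, 0, 0.79], [-0.36, 0, 0.79]], gripper=[1, 1, 1])

```text
t: 2.8
eef_pos: [0.6053, 0.1305, 0.2139]
tcp_rot: [[0.994, -0.0, 0.113], [-0.113, 0.0, 0.994], [-0.0, -1.0, 0.0]]
force: [0.4, 0.4, -0.7]
finger_gap: 0.0912
```

```bash
python3 - <<'E'
from h import *
s=manip.read_state(); p=s['eef_pos'];R=s['tcp_rot'];print(p)
yaw=np.degrees(np.arctan2(R[1,0],R[0,0]));print(yaw)
p,R=step(p,R,[.56,.225,.2],(8.65-yaw)/2)
p,R=step(p,R,[.5105,.308,.17],(8.65-yaw)/2)
E
```

```text
[0.60525488 0.13047752 0.21391248]
-6.485273314303812
travel [-0.464, 0.116, 0.74] turn_y -0.042 len mm 106
travel [-0.399, 0.25, 0.699] turn_y -0.042 len mm 101
```

Call:
step_arm(turn=[[0, -0.042, 0], [0, -0.042, 0], [0, -0.042, 0]], travel=[[-0.46, 0.12, 0.74], [-0.46, 0.12, 0.74], [-0.46, 0.12, 0.74]], gripper=[1, 1, 1])

```text
t: 3.1
eef_pos: [0.5596, 0.2243, 0.1986]
tcp_rot: [[1.0, -0.001, -0.018], [0.018, -0.0, 1.0], [-0.001, -1.0, -0.0]]
force: [-0.3, -0.9, -0.2]
finger_gap: 0.0911
```

Call:
step_arm(turn=[[0, -0.042, 0], [0, -0.042, 0], [0, -0.042, 0], [0, -0.042, 0]], travel=[[-0.4, 0.25, 0.7], [-0.4, 0.25, 0.7], [-0.4, 0.25, 0.7], [-0.4, 0.25, 0.7]], gripper=[1, 1, 1, 1])

```text
t: 3.5
eef_pos: [0.5121, 0.3053, 0.1693]
tcp_rot: [[0.989, -0.0, -0.149], [0.149, -0.001, 0.989], [-0.0, -1.0, -0.001]]
force: [1.0, 0.1, -0.2]
finger_gap: 0.0913
```

```bash
python3 - <<'E'
from h import *
s=manip.read_state(); p=s['eef_pos'];R=s['tcp_rot'];print(p,R,s['t'])
# grasp point at head centre z .1095 -> TCP z .0905
p,R=step(p,R,[.5105,.308,.0905],0)
im=manip.camera('scene'); cv2.imwrite('pics/s1.png',cv2.resize(im[60:300,250:520],None,fx=2.4,fy=2.4))
im=manip.camera('top'); cv2.imwrite('pics/t1.png',cv2.resize(im[150:350,100:360],None,fx=2.4,fy=2.4))
E
```

```text
[0.51207161 0.30531345 0.16926995] [[ 9.88862063e-01 -3.12863725e-04 -1.48834550e-01]
 [ 1.48834328e-01 -6.43177436e-04  9.88861936e-01]
 [-4.05106053e-04 -9.99999744e-01 -5.89448904e-04]] 3.5
travel [-0.009, 0.656, 0.024] turn_y 0.0 len mm 79
```

View pics/s1.png

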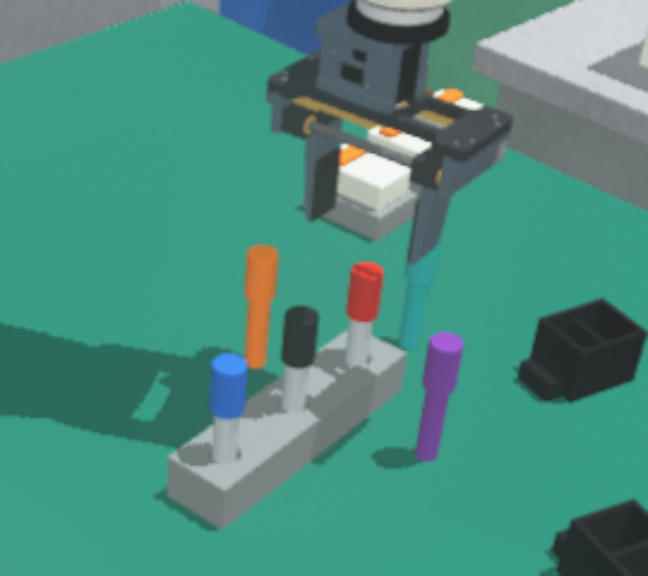

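View pics/t1.png

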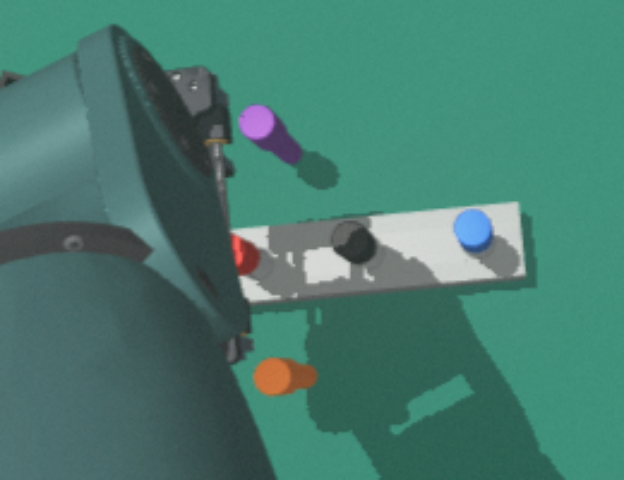

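The gripper is above the red head at crop (366,290), with the jaws open across the row and both neighbours clear. I descend.

Call:
step_arm(turn=[[0, 0, 0], [0, 0, 0]], travel=[[0, 0.2, 0], [0, 0.2, 0]], gripper=[1, 1])

```text
t: 3.8
eef_pos: [0.5115, 0.3042, 0.1439]
tcp_rot: [[0.989, -0.002, -0.147], [0.147, -0.001, 0.989], [-0.002, -1.0, -0.001]]
force: [-0.1, -0.6, 0.7]
finger_gap: 0.0909
```

```bash
python3 - <<'E'
from h import *
s=manip.read_state(); p=s['eef_pos'];R=s['tcp_rot'];print(p,s['t'])
p,R=step(p,R,[.5105,.308,.0905],0)
E
```

```text
[0.51150003 0.3041754  0.14389471] 3.8
travel [-0.002, 0.445, 0.033] turn_y 0.0 len mm 54
```

Call:
step_arm(turn=[[0, 0, 0], [0, 0, 0], [0, 0, 0]], travel=[[0, 0.1, 0.03], [0, 0.25, 0.03], [0, 0.445, 0.03]], gripper=[1, 1, 1])

```text
t: 4.1
eef_pos: [0.5123, 0.31, 0.0927]
tcp_rot: [[0.989, 0.002, -0.148], [0.148, 0.001, 0.989], [0.002, -1.0, 0.001]]
force: [0.3, 0.1, -0.6]
finger_gap: 0.091
```

Call:
step_arm(turn=[[0, 0, 0], [0, 0, 0], [0, 0, 0], [0, 0, 0], [0, 0, 0]], travel=[[0, 0, 0], [0, 0, 0], [0, 0, 0], [0, 0, 0], [0, 0, 0]], gripper=[0.25, 0.25, 0.25, 0.25, 0.25], newtons=50)

```text
t: 4.6
eef_pos: [0.5114, 0.31, 0.093]
tcp_rot: [[0.989, 0.001, -0.149], [0.149, 0.001, 0.989], [0.001, -1.0, 0.0]]
force: [-0.0, -0.9, -0.0]
finger_gap: 0.054
```

Call:
step_arm(turn=[[0, 0, 0], [0, 0, 0], [0, 0, 0], [0, 0, 0], [0, 0, 0]], travel=[[0, 0, 0], [0, 0, 0], [0, 0, 0], [0, 0, 0], [0, 0, 0]], gripper=[0, 0, 0, 0, 0], newtons=50)

```text
t: 5.1
eef_pos: [0.5111, 0.3098, 0.0922]
tcp_rot: [[0.989, 0.0, -0.149], [0.149, 0.0, 0.989], [0.0, -1.0, 0.0]]
force: [1.1, 0.0, 0.8]
finger_gap: 0.0267
```

Call:
step_arm(turn=[[0, 0, 0], [0, 0, 0], [0, 0, 0], [0, 0, 0], [0, 0, 0]], travel=[[0, -0.15, 0], [0, -0.3, 0], [0, -0.6, 0], [0, -0.9, 0], [0, -0.9, 0]], gripper=[0, 0, 0, 0, 0])

```text
t: 5.6
eef_pos: [0.513, 0.3109, 0.2047]
tcp_rot: [[0.989, 0.006, -0.149], [0.149, 0.003, 0.989], [0.006, -1.0, 0.002]]
force: [1.2, 0.1, -2.4]
finger_gap: 0.0271
```

```bash
python3 - <<'E'
from h import *
s=manip.read_state(); print(s['t'],s['eef_pos'],s['tcp_rot'],s['finger_gap'],s['force'])
im=manip.camera('scene'); cv2.imwrite('pics/s2.png',cv2.resize(im[40:280,280:480],None,fx=2.4,fy=2.4))
E
```

```text
5.6 [0.51304027 0.31093197 0.20467141] [[ 0.98883802  0.00563594 -0.14888789]
 [ 0.1488719   0.00316062  0.98885144]
 [ 0.00604369 -0.99997912  0.00228631]] 0.027114697115125395 [ 1.15485293  0.05224921 -2.40004081]
```

View pics/s2.png

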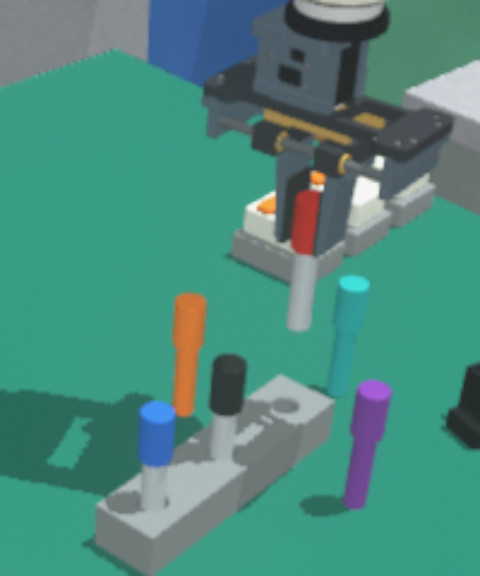

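The red pin hangs upright between the pads (crop (306,222), foot at (299,325)), and the well is empty. Next I raise it over the row and carry it to the +x side of the paddle.

```bash
python3 - <<'E'
from h import *
s=manip.read_state(); p=s['eef_pos'];R=s['tcp_rot'];print(p)
p,R=step(p,R,[.53,.29,.25],0)
for i in range(1,6):
    f=i/5; p,R=step(p,R,[.53+f*.07+.06*np.sin(np.pi*f)*0,.29+f*(-.195-.29),.25-.03*(f>.9)],0)
E
```

```text
[0.51198914 0.31034834 0.20215652]
travel [0.125, -0.399, -0.19] turn_y 0.0 len mm 55
travel [-0.005, -0.001, -0.816] turn_y 0.0 len mm 98
travel [-0.005, -0.001, -0.817] turn_y 0.0 len mm 98
travel [-0.005, -0.001, -0.817] turn_y 0.0 len mm 98
travel [-0.005, -0.001, -0.816] turn_y 0.0 len mm 98
travel [-0.006, 0.249, -0.817] turn_y 0.0 len mm 102
```

Call:
step_arm(turn=[[0, 0, 0], [0, 0, 0]], travel=[[0.125, -0.4, -0.19], [0.125, -0.4, -0.19]], gripper=[0, 0])

```text
t: 5.85
eef_pos: [0.5314, 0.2891, 0.2509]
tcp_rot: [[0.989, 0.003, -0.148], [0.148, 0.001, 0.989], [0.004, -1.0, 0.001]]
force: [0.3, 0.1, -2.3]
finger_gap: 0.027
```

Call:
step_arm(turn=[[0, 0, 0], [0, 0, 0], [0, 0, 0]], travel=[[0, 0, -0.3], [0, 0, -0.6], [0, 0, -0.82]], gripper=[0, 0, 0])

```text
t: 6.15
eef_pos: [0.5431, 0.1904, 0.2463]
tcp_rot: [[0.989, -0.002, -0.149], [0.149, -0.001, 0.989], [-0.002, -1.0, -0.0]]
force: [-0.2, -1.0, -2.6]
finger_gap: 0.027
```

Call:
step_arm(turn=[[0, 0, 0], [0, 0, 0], [0, 0, 0]], travel=[[0, 0, -0.3], [0, 0, -0.6], [0, 0, -0.82]], gripper=[0, 0, 0])

```text
t: 6.45
eef_pos: [0.5578, 0.093, 0.2463]
tcp_rot: [[0.989, -0.002, -0.148], [0.148, -0.0, 0.989], [-0.002, -1.0, -0.0]]
force: [0.9, -1.1, -2.5]
finger_gap: 0.0269
```

Call:
step_arm(turn=[[0, 0, 0], [0, 0, 0], [0, 0, 0]], travel=[[0, 0, -0.3], [0, 0, -0.6], [0, 0, -0.82]], gripper=[0, 0, 0])

```text
t: 6.75
eef_pos: [0.5725, -0.0042, 0.2463]
tcp_rot: [[0.989, -0.002, -0.148], [0.148, 0.0, 0.989], [-0.002, -1.0, 0.0]]
force: [0.8, 0.8, -1.6]
finger_gap: 0.0272
```

Call:
step_arm(turn=[[0, 0, 0], [0, 0, 0], [0, 0, 0]], travel=[[0, 0, -0.3], [0, 0, -0.6], [0, 0, -0.82]], gripper=[0, 0, 0])

```text
t: 7.05
eef_pos: [0.5872, -0.1014, 0.2463]
tcp_rot: [[0.989, -0.002, -0.148], [0.148, 0.0, 0.989], [-0.002, -1.0, 0.001]]
force: [-0.1, -0.1, -1.7]
finger_gap: 0.0272
```

Call:
step_arm(turn=[[0, 0, 0], [0, 0, 0], [0, 0, 0], [0, 0, 0], [0, 0, 0]], travel=[[0, 0, -0.3], [0, 0, -0.6], [0, 0.1, -0.82], [0, 0.25, -0.82], [0, 0.25, -0.82]], gripper=[0, 0, 0, 0, 0])

```text
t: 7.55
eef_pos: [0.6004, -0.1969, 0.2141]
tcp_rot: [[0.989, -0.005, -0.148], [0.148, 0.002, 0.989], [-0.005, -1.0, 0.003]]
force: [-0.2, 0.9, -2.3]
finger_gap: 0.0269
```

```bash
python3 - <<'E'
from h import *
s=manip.read_state(); print(s['t'],s['eef_pos'],s['tcp_rot'],s['finger_gap'],s['force'])
im=manip.camera('scene'); cv2.imwrite('pics/s3f.png',im); cv2.imwrite('pics/s3.png',cv2.resize(im[150:420,80:320],None,fx=2.2,fy=2.2,interpolation=2))
im=manip.camera('top'); cv2.imwrite('pics/t3.png',im)
s=manip.read_state();print(s['eef_pos'])
E
```

```text
7.55 [ 0.60043818 -0.1969264   0.21405104] [[ 0.98902815 -0.00543431 -0.14762718]
 [ 0.14764019  0.00207442  0.98903896]
 [-0.0050685  -0.99998308  0.00285399]] 0.02687221106649431 [-0.17264922  0.91489629 -2.27461335]
[ 0.60184218 -0.19650901  0.21697636]
```

View pics/s3.png

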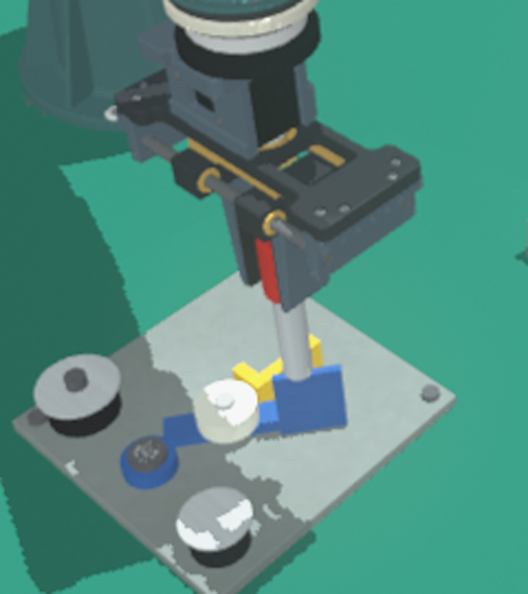

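View pics/t3.png

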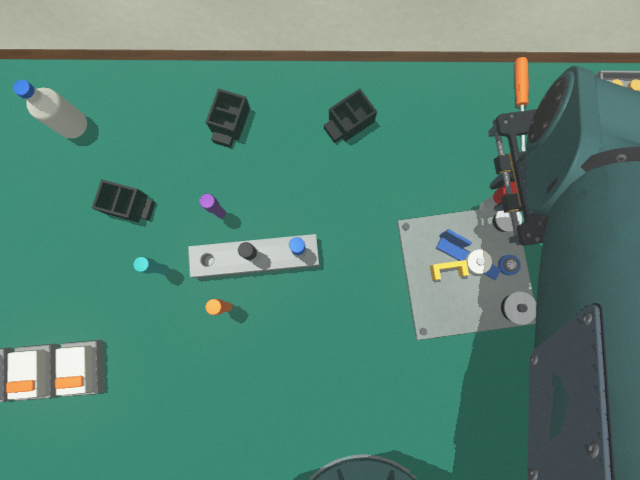

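```bash
python3 - <<'E'
from h import *
np.set_printoptions(precision=4,suppress=True)
print('pulley',tri((80+360/3.7,260+465/3.7),(390+439/3.7,190+105/3.7)))
s=manip.read_state();p=s['eef_pos'];R=s['tcp_rot'];print(s['t'],p)
ax=-R[:,1]
for d in(.0802,):
  foot=p-ax*d; print('foot',foot,proj('scene',[foot,foot+ax*.075]))
step(p,R,[.600,-.196,.131],0)
step(p,R,[.5682,-.1758,.131],0)
E
```

```text
pulley (array([ 0.5989, -0.2765,  0.0408]), np.float64(0.0012664135456558025))
7.65 [ 0.6018 -0.1965  0.217 ]
foot [ 0.6017 -0.1964  0.1368] [[216.3348 317.3437]
 [210.8039 280.3759]]
travel [-0.013, 0.717, 0.006] turn_y 0.0 len mm 86
travel [-0.25, 0.717, 0.212] turn_y 0.0 len mm 95
```

The scene shows the pin hanging on the paddle's +x side. Its foot is at crop (296,377), about full-frame (214.5,321.4), against a prediction of (216,317) plus the front edge, so the held length checks out. The pulley top at 41 mm is below the 50 mm foot height. I lower it beside the paddle.

Call:
step_arm(turn=[[0, 0, 0], [0, 0, 0], [0, 0, 0], [0, 0, 0], [0, 0, 0]], travel=[[0, 0.2, 0], [0, 0.4, 0], [0, 0.6, 0], [0, 0.71, 0], [0, 0.71, 0]], gripper=[0, 0, 0, 0, 0])

```text
t: 8.15
eef_pos: [0.6018, -0.1963, 0.1317]
tcp_rot: [[0.989, -0.002, -0.149], [0.149, 0.001, 0.989], [-0.002, -1.0, 0.001]]
force: [-0.2, -0.1, -1.3]
finger_gap: 0.0272
```

```bash
python3 - <<'E'
from h import *
im=manip.camera('scene'); cv2.imwrite('pics/s4.png',cv2.resize(im[210:410,90:310],None,fx=3,fy=3,interpolation=2))
s=manip.read_state();p=s['eef_pos'];R=s['tcp_rot'];print(s['t'],p,R,s['force'])
yaw=np.degrees(np.arctan2(R[1,0],R[0,0]));print(yaw)
P=np.array([.4927,-.1625]);a=np.radians(8.65);X=np.array([np.cos(a),np.sin(a)]);Y=np.array([-X[1],X[0]])
for t in [0,.13,.26,.39,.52,.65,.70]:
    b=t-.65; c=np.array([0,-.12])+np.array([-np.sin(b),np.cos(b)])*.12; w=P+c[0]*X+c[1]*Y
    print(t,c,w); step(p,R,[*w,.131],0)
E
```

```text
8.2 [ 0.60253422 -0.19669892  0.13307019] [[ 9.88787758e-01 -5.08855577e-04 -1.49326861e-01]
 [ 1.49326979e-01  2.02896844e-04  9.88787850e-01]
 [-4.72852263e-04 -9.99999850e-01  2.76607782e-04]] [-0.85771979 -1.77652915 -2.43850165]
8.58792701335603
0 [ 0.07262237 -0.02446994] [ 0.56817656 -0.17576934]
travel [-0.257, 0.017, 0.215] turn_y 0.0 len mm 40
0.13 [ 0.05962562 -0.0158617 ] [ 0.55403298 -0.1692137 ]
travel [-0.365, 0.018, 0.287] turn_y 0.0 len mm 56
0.26 [ 0.04562261 -0.00901091] [ 0.5391589  -0.16454686]
travel [-0.482, 0.018, 0.344] turn_y 0.0 len mm 71
0.39 [ 0.03084967 -0.0040332 ] [ 0.52380535 -0.16184759]
travel [-0.605, 0.018, 0.385] turn_y 0.0 len mm 86
0.52 [ 0.0155561  -0.00101257] [ 0.50823144 -0.16116145]
travel [-0.733, 0.018, 0.41] turn_y 0.0 len mm 101
0.65 [0. 0.] [ 0.4927 -0.1625]
travel [-0.862, 0.018, 0.418] turn_y 0.0 len mm 115
0.7 [-0.0059975  -0.00014997] [ 0.48679327 -0.16355028]
travel [-0.912, 0.018, 0.417] turn_y 0.0 len mm 120
```

View pics/s4.png

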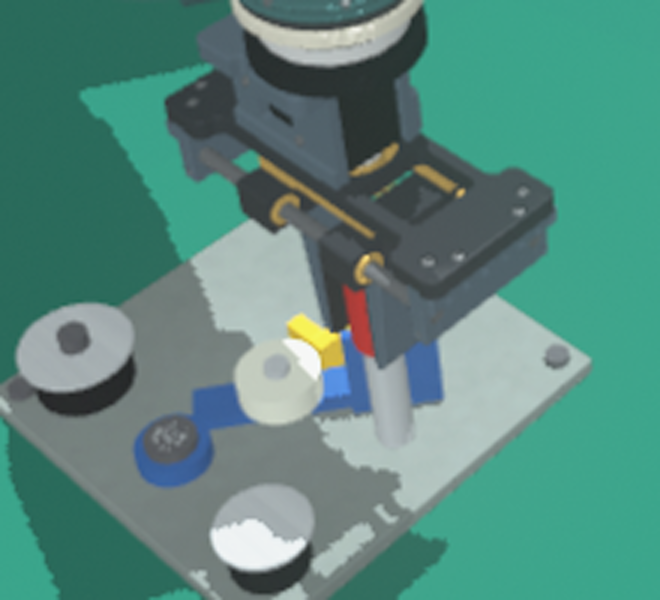

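The pin's shank (crop (390,400)) stands on the +x side of the blue paddle, clear of everything. I push along the arc.

Call:
step_arm(turn=[[0, 0, 0], [0, 0, 0], [0, 0, 0], [0, 0, 0], [0, 0, 0]], travel=[[-0.13, 0.01, 0.11], [-0.2, 0.01, 0.17], [-0.26, 0.01, 0.215], [-0.31, 0.01, 0.255], [-0.36, 0.01, 0.285]], gripper=[0, 0, 0, 0, 0])

```text
t: 8.7
eef_pos: [0.5553, -0.1699, 0.1327]
tcp_rot: [[0.989, 0.002, -0.149], [0.149, -0.001, 0.989], [0.002, -1.0, -0.001]]
force: [3.2, -2.9, -0.0]
finger_gap: 0.0271
```

```bash
python3 - <<'E'
from h import *
im=manip.camera('scene'); cv2.imwrite('pics/s5.png',cv2.resize(im[210:410,90:310],None,fx=3,fy=3,interpolation=2))
s=manip.read_state();p=s['eef_pos'];R=s['tcp_rot'];print(s['t'],p,s['force'],s['finger_gap'])
E
```

```text
8.75 [ 0.55422537 -0.16951421  0.13233994] [ 2.91917116 -0.78403453 -0.57263727] 0.026932866171268725
```

View pics/s5.png

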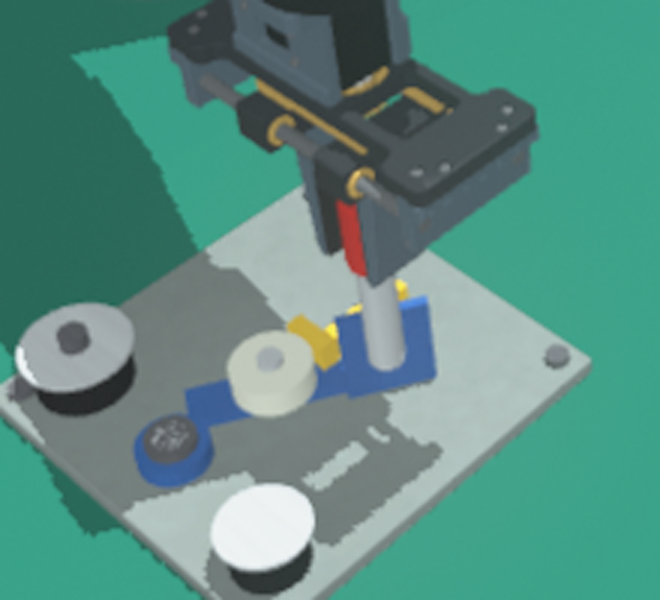

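The shank (crop (383,330)) bears on the middle of the paddle, the arm has started to swing, and the force is about 3 N as expected.

Call:
step_arm(turn=[[0, 0, 0], [0, 0, 0], [0, 0, 0], [0, 0, 0], [0, 0, 0]], travel=[[-0.06, 0.005, 0.03], [-0.117, 0.01, 0.057], [-0.18, 0.01, 0.08], [-0.24, 0.01, 0.098], [-0.3, 0.01, 0.112]], gripper=[0, 0, 0, 0, 0])

```text
t: 9.25
eef_pos: [0.5171, -0.1619, 0.1307]
tcp_rot: [[0.989, 0.001, -0.149], [0.149, -0.001, 0.989], [0.001, -1.0, -0.001]]
force: [5.7, -3.3, -1.9]
finger_gap: 0.0273
```

Call:
step_arm(turn=[[0, 0, 0], [0, 0, 0], [0, 0, 0], [0, 0, 0], [0, 0, 0]], travel=[[-0.05, 0, 0.008], [-0.1, 0, 0.014], [-0.15, 0, 0.018], [-0.2, 0, 0.02], [-0.24, 0, 0.02]], gripper=[0, 0, 0, 0, 0])

```text
t: 9.75
eef_pos: [0.4886, -0.1639, 0.1308]
tcp_rot: [[0.989, 0.002, -0.149], [0.149, -0.001, 0.989], [0.002, -1.0, -0.001]]
force: [7.1, -2.4, -2.6]
finger_gap: 0.0273
```

```bash
python3 - <<'E'
from h import *
im=manip.camera('scene'); cv2.imwrite('pics/s6.png',cv2.resize(im[210:410,90:310],None,fx=3,fy=3,interpolation=2))
im=manip.camera('top'); cv2.imwrite('pics/t6.png',cv2.resize(im[190:350,390:550],None,fx=3.7,fy=3.7,interpolation=2))
s=manip.read_state();p=s['eef_pos'];R=s['tcp_rot'];print(s['t'],p,s['force'],s['finger_gap'])
P=np.array([.4927,-.1625]);a=np.radians(8.65);X=np.array([np.cos(a),np.sin(a)]);Y=np.array([-X[1],X[0]])
d=p[:2]-P;print('pocket frame',d@X,d@Y)
E
```

```text
9.85 [ 0.48832094 -0.1638648   0.13080124] [ 6.91626855 -2.09390863 -2.65000881] 0.027257936542213514
pocket frame -0.004534512823586163 -0.0006906742241329765
```

View pics/s6.png

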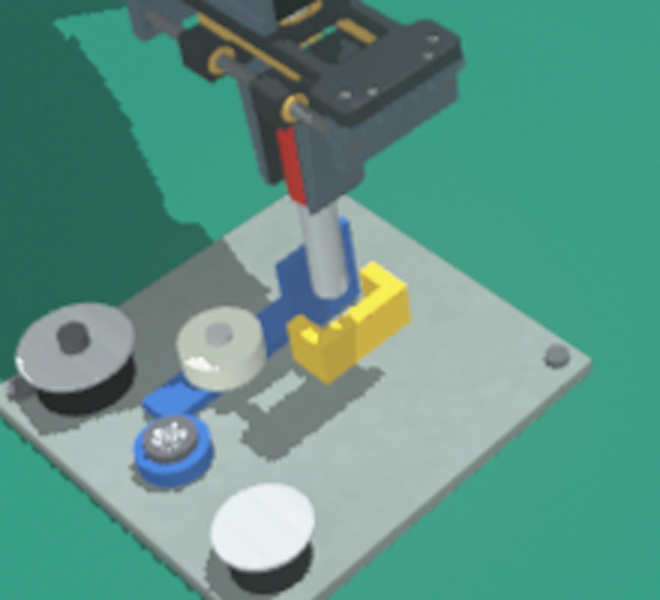

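View pics/t6.png

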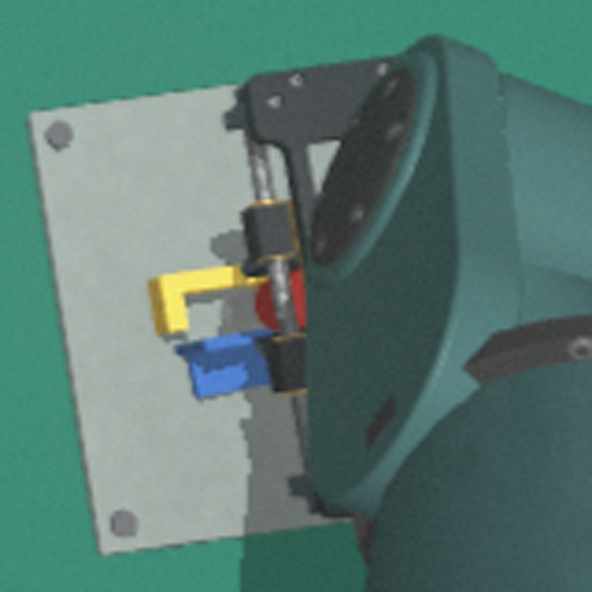

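```bash
python3 - <<'E'
from h import *
np.set_printoptions(precision=4,suppress=True)
s=manip.read_state();p=s['eef_pos']
f=p+np.array([0,0,-.0802])
th=np.linspace(0,6.28,60); ring=f+.01*np.stack([np.cos(th),np.sin(th),0*th],1)
q=proj('scene',ring); print('foot proj centre',proj('scene',f),'ring u',q[:,0].min(),q[:,0].max(),'vmax',q[:,1].max())
im=cv2.imread('pics/s6.png').copy(); o=(q-[90,210]+.5)*3
cv2.polylines(im,[o.astype(int).reshape(-1,1,2)],True,(0,0,255),1)
for z in(.02,):
  q2=(proj('scene',ring+[0,0,z])-[90,210]+.5)*3; cv2.polylines(im,[q2.astype(int).reshape(-1,1,2)],True,(0,255,0),1)
cv2.imwrite('pics/s6o.png',cv2.resize(im[180:420,230:450],None,fx=2.4,fy=2.4))
E
```

```text
foot proj centre [[200.3951 304.9009]] ring u 194.42151463282528 206.34702287225883 vmax 309.20507112746236
```

View pics/s6o.png

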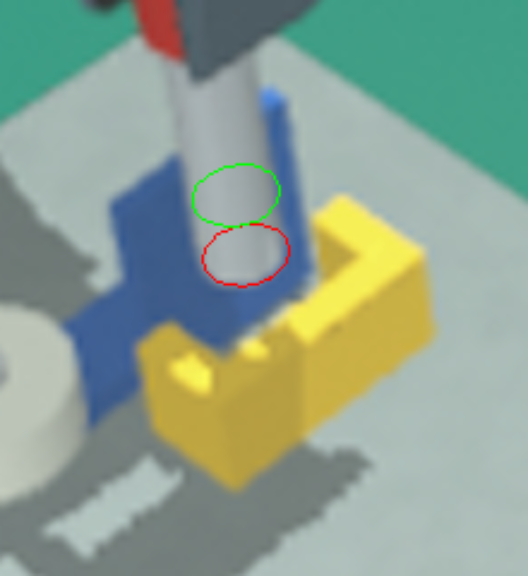

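The predicted foot ring lies on the seen foot to about 1 px. The foot is over the pocket, clear of the back wall, and the paddle is held behind it. I move 3 mm deeper and lower it.

Call:
step_arm(turn=[[0, 0, 0], [0, 0, 0], [0, 0, 0], [0, 0, 0], [0, 0, 0]], travel=[[-0.025, 0, 0], [-0.025, 0.06, 0], [-0.025, 0.12, 0], [-0.025, 0.18, 0], [-0.025, 0.24, 0]], gripper=[0, 0, 0, 0, 0])

```text
t: 10.35
eef_pos: [0.4859, -0.164, 0.1019]
tcp_rot: [[0.989, 0.002, -0.148], [0.148, 0.0, 0.989], [0.002, -1.0, -0.0]]
force: [6.0, 1.8, 1.8]
finger_gap: 0.0271
```

Call:
step_arm(turn=[[0, 0, 0], [0, 0, 0], [0, 0, 0]], travel=[[0, 0.03, 0], [0, 0.05, 0], [0, 0.06, 0]], gripper=[0, 0, 0])

```text
t: 10.65
eef_pos: [0.4857, -0.164, 0.0946]
tcp_rot: [[0.989, 0.001, -0.148], [0.148, 0.0, 0.989], [0.001, -1.0, 0.0]]
force: [4.6, 2.2, 1.2]
finger_gap: 0.0271
```

```bash
python3 - <<'E'
from h import *
im=manip.camera('scene'); cv2.imwrite('pics/s7.png',cv2.resize(im[230:390,100:300],None,fx=3.6,fy=3.6,interpolation=2))
s=manip.read_state();p=s['eef_pos'];R=s['tcp_rot'];print(s['t'],p,s['force'],s['finger_gap'])
P=np.array([.4927,-.1625]);a=np.radians(8.65);X=np.array([np.cos(a),np.sin(a)]);Y=np.array([-X[1],X[0]])
d=p[:2]-P;print('pocket frame',d@X,d@Y)
E
```

```text
10.7 [ 0.48559229 -0.16393105  0.09453997] [ 6.55733053  1.33933298 -0.06151816] 0.026755049261552186
pocket frame -0.007242093136135605 -0.00034578435501506874
```

View pics/s7.png

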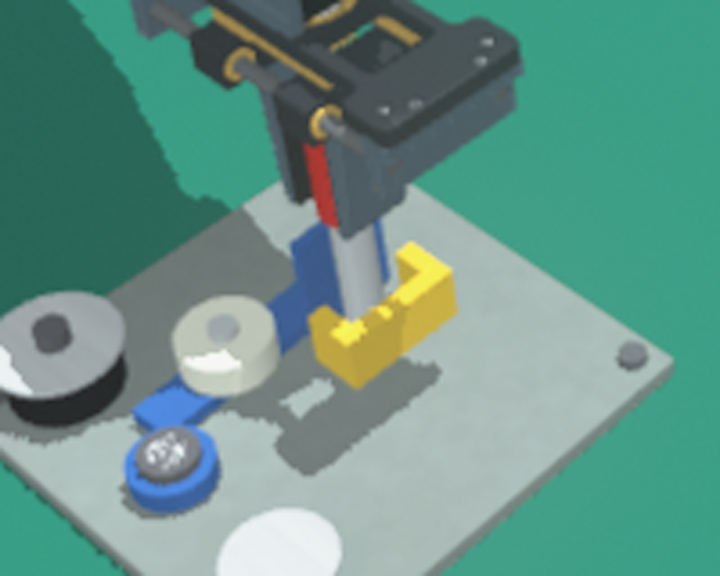

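The pin is inside the U (foot behind the back wall, crop (365,310)), with about 2.5 mm left to go. I lower it until it touches.

Call:
step_arm(turn=[[0, 0, 0], [0, 0, 0], [0, 0, 0]], travel=[[0, 0.01, 0], [0, 0.018, 0], [0, 0.018, 0]], gripper=[0, 0, 0])

```text
t: 11.0
eef_pos: [0.4857, -0.164, 0.0926]
tcp_rot: [[0.989, 0.001, -0.148], [0.148, 0.0, 0.989], [0.001, -1.0, -0.0]]
force: [5.8, 0.9, -0.3]
finger_gap: 0.027
```

Call:
step_arm(turn=[[0, 0, 0], [0, 0, 0], [0, 0, 0]], travel=[[0, 0.007, 0], [0, 0.007, 0], [0, 0.007, 0]], gripper=[0, 0, 0])

```text
t: 11.3
eef_pos: [0.4859, -0.164, 0.0921]
tcp_rot: [[0.989, 0.001, -0.148], [0.148, 0.0, 0.989], [0.001, -1.0, -0.0]]
force: [4.4, 1.7, 6.7]
finger_gap: 0.027
```

The foot is on the plate (Fz +6.7 N at the expected height). I ease it to +x until the back wall takes the spring load.

Call:
step_arm(turn=[[0, 0, 0], [0, 0, 0], [0, 0, 0]], travel=[[0.015, -0.003, 0], [0.03, -0.003, 0], [0.04, -0.003, 0]], gripper=[0, 0, 0])

```text
t: 11.6
eef_pos: [0.4892, -0.1632, 0.0921]
tcp_rot: [[0.989, -0.002, -0.149], [0.149, 0.001, 0.989], [-0.002, -1.0, 0.001]]
force: [-1.5, 0.6, 11.3]
finger_gap: 0.0273
```

Call:
step_arm(turn=[[0, 0, 0], [0, 0, 0]], travel=[[0.01, 0, 0], [0.01, 0, 0]], gripper=[0, 0])

```text
t: 11.8
eef_pos: [0.491, -0.1629, 0.0921]
tcp_rot: [[0.989, -0.001, -0.149], [0.149, 0.001, 0.989], [-0.001, -1.0, 0.001]]
force: [0.3, 3.0, 9.0]
finger_gap: 0.0271
```

Call:
step_arm(turn=[[0, 0, 0], [0, 0, 0], [0, 0, 0]], travel=[[0.006, -0.004, 0], [0.01, -0.006, 0], [0.01, -0.006, 0]], gripper=[0, 0, 0])

```text
t: 12.1
eef_pos: [0.4923, -0.1627, 0.0924]
tcp_rot: [[0.989, 0.0, -0.148], [0.148, 0.001, 0.989], [0.0, -1.0, 0.001]]
force: [5.4, 2.7, -3.2]
finger_gap: 0.0271
```

```bash
python3 - <<'E'
from h import *
im=manip.camera('scene'); cv2.imwrite('pics/s8.png',cv2.resize(im[230:390,100:300],None,fx=3.6,fy=3.6,interpolation=2))
s=manip.read_state();p=s['eef_pos'];print(s['t'],p,s['force'],s['finger_gap'])
E
```

```text
12.15 [ 0.49233422 -0.16266937  0.09238839] [ 4.80443412  2.9277521  -3.44126579] 0.027192603011417377
```

View pics/s8.png

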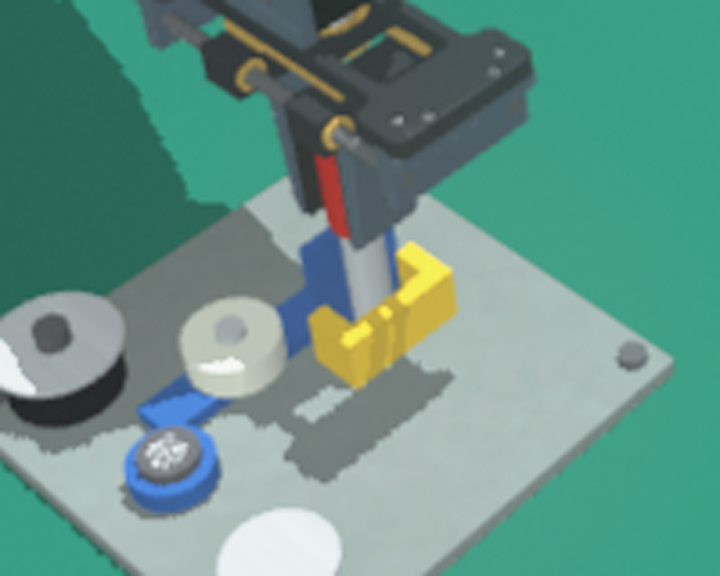

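Call:
step_arm(turn=[[0, 0, 0], [0, 0, 0]], travel=[[0.008, 0.002, 0], [0.008, 0.002, 0]], gripper=[0, 0])

```text
t: 12.35
eef_pos: [0.4933, -0.1626, 0.0923]
tcp_rot: [[0.989, -0.0, -0.149], [0.149, 0.001, 0.989], [-0.0, -1.0, 0.001]]
force: [5.0, 2.7, 0.4]
finger_gap: 0.0275
```

Call:
step_arm(turn=[[0, 0, 0], [0, 0, 0]], travel=[[0.008, 0.001, 0], [0.008, 0.001, 0]], gripper=[0, 0])

```text
t: 12.55
eef_pos: [0.4936, -0.1625, 0.0922]
tcp_rot: [[0.989, -0.002, -0.149], [0.149, 0.0, 0.989], [-0.002, -1.0, 0.001]]
force: [-1.3, 3.3, 5.3]
finger_gap: 0.0273
```

The back wall now carries the load (Fx has gone from +5 to about 0). I release.

Call:
step_arm(turn=[[0, 0, 0], [0, 0, 0], [0, 0, 0], [0, 0, 0], [0, 0, 0]], travel=[[0, 0, 0], [0, 0, 0], [0, 0, 0], [0, 0, 0], [0, 0, 0]], gripper=[0.35, 0.45, 0.6, 0.7, 0.8])

```text
t: 13.05
eef_pos: [0.4942, -0.1627, 0.0922]
tcp_rot: [[0.989, -0.0, -0.149], [0.149, 0.0, 0.989], [-0.0, -1.0, 0.0]]
force: [0.4, -0.8, -0.2]
finger_gap: 0.0611
```

```bash
python3 - <<'E'
from h import *
im=manip.camera('scene'); cv2.imwrite('pics/s9.png',cv2.resize(im[230:390,100:300],None,fx=3.6,fy=3.6,interpolation=2))
s=manip.read_state();p=s['eef_pos'];print(s['t'],p,s['force'],s['finger_gap'])
E
```

```text
13.1 [ 0.49422778 -0.16275437  0.09222104] [-0.41477982  1.78151416 -0.23027816] 0.06535271073171614
```

View pics/s9.png

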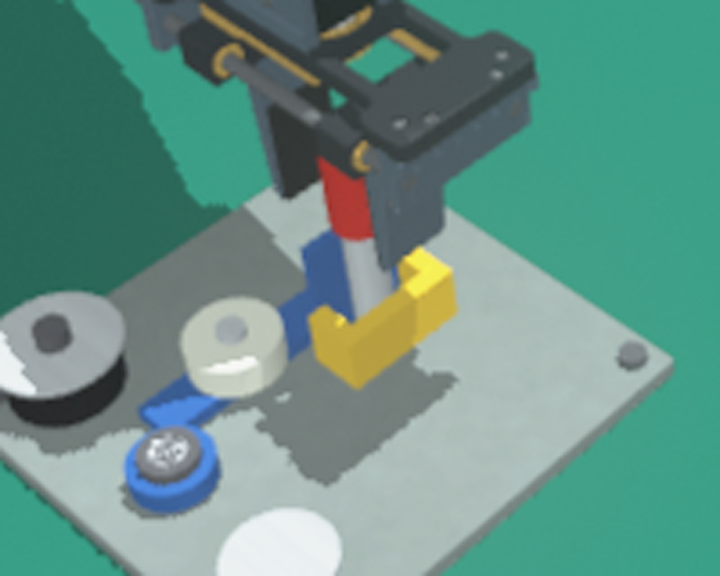

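The fingers are clear of the head (head at crop (345,200)), the pin is standing and the arm is held. I withdraw straight up and then away.

Call:
step_arm(turn=[[0, 0, 0], [0, 0, 0], [0, 0, 0], [0, 0, 0], [0, 0, 0]], travel=[[0, -0.1, 0], [0, -0.3, 0], [0, -0.6, 0], [0, -0.9, 0], [0, -1, 0]], gripper=[0.9, 0.9, 0.9, 0.9, 0.9])

```text
t: 13.6
eef_pos: [0.4957, -0.1633, 0.2166]
tcp_rot: [[0.989, 0.005, -0.149], [0.149, -0.002, 0.989], [0.004, -1.0, -0.002]]
force: [0.7, 0.4, -0.3]
finger_gap: 0.0824
```

Call:
step_arm(turn=[[0, 0, 0], [0, 0, 0], [0, 0, 0], [0, 0, 0]], travel=[[0.1, -0.2, 0.3], [0.2, -0.3, 0.7], [0.3, -0.3, 1], [0.3, -0.3, 1]], gripper=[0.9, 0.9, 0.9, 0.9])

```text
t: 14.0
eef_pos: [0.5123, -0.0355, 0.249]
tcp_rot: [[0.988, 0.001, -0.152], [0.152, 0.0, 0.988], [0.001, -1.0, 0.0]]
force: [0.1, -0.6, 0.1]
finger_gap: 0.082
```

Call:
step_arm(turn=[[0, 0, 0], [0, 0, 0], [0, 0, 0], [0, 0, 0]], travel=[[0, 0, 0.3], [0, 0, 0.7], [0, 0, 1], [0, 0, 1]], gripper=[0.9, 0.9, 0.9, 0.9])

```text
t: 14.4
eef_pos: [0.4933, 0.0823, 0.2482]
tcp_rot: [[0.988, -0.001, -0.152], [0.152, 0.0, 0.988], [-0.0, -1.0, 0.0]]
force: [0.8, -0.5, -0.1]
finger_gap: 0.0819
```

```bash
python3 - <<'E'
from h import *
np.set_printoptions(precision=4,suppress=True)
a=manip.camera('scene'); b=manip.camera('top')
cv2.imwrite('pics/s10f.png',a);cv2.imwrite('pics/t10f.png',b)
cv2.imwrite('pics/s10.png',cv2.resize(a[230:390,100:300],None,fx=3.6,fy=3.6,interpolation=2))
cv2.imwrite('pics/t10.png',cv2.resize(b[190:350,390:550],None,fx=3.7,fy=3.7,interpolation=2))
s=manip.read_state();print(s['t'],s['eef_pos'],s['force'])
P=np.array([.4927,-.1625]);g=np.radians(8.65);X=np.array([np.cos(g),np.sin(g)]);Y=np.array([-X[1],X[0]])
for n,im in(('top',b),('scene',a)):
    m=mask(im,'red'); 
    if n=='scene': m[:,300:]=0
    if n=='top': m[:,:390]=0
    m2=m*((im[:,:,2]>200).astype('uint8'))
    c=max(cv2.findContours(m2,0,1)[0],key=cv2.contourArea); e=cv2.fitEllipse(c); w=onz(n,e[0],.132); d=w[:2]-P
    print(n,e,w,'pocket xy',d@X,d@Y, 'bbox',cv2.boundingRect(m))
E
```

```text
14.5 [0.494  0.08   0.2482] [-0.5187 -0.3895 -0.4012]
top ((465.632080078125, 268.25872802734375), (13.581578254699707, 14.342360496520996), 143.6188507080078) [ 0.4924 -0.1629  0.132 ] pocket xy -0.0003390542317704756 -0.0003785225189411173 bbox (452, 261, 22, 16)
scene ((196.41148376464844, 271.7349853515625), (11.144649505615234, 15.691325187683105), 80.89852905273438) [ 0.4944 -0.1638  0.132 ] pocket xy 0.0014922877050136528 -0.0015085218096610098 bbox (189, 266, 19, 30)
```

View pics/s10.png

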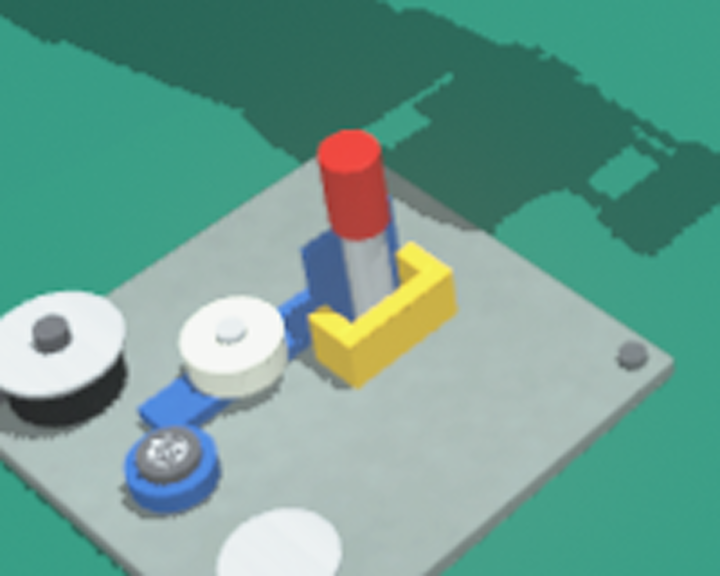

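View pics/t10.png

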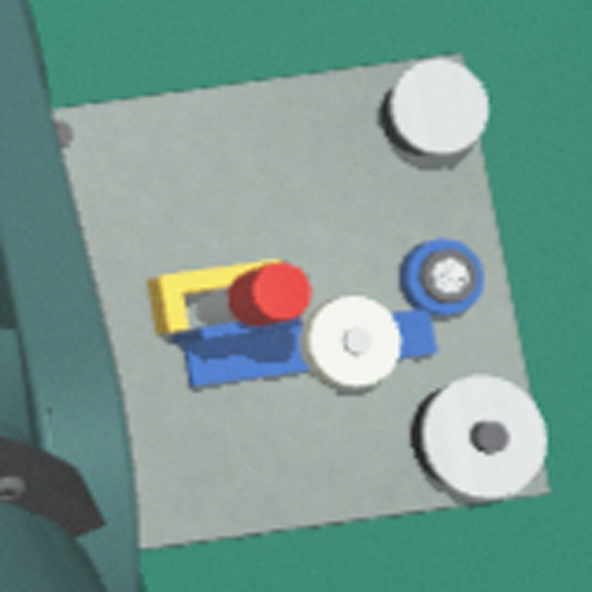

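```bash
python3 - <<'E'
from h import *
p,e=tri((196.4,271.7),(465.6,268.3)); print('head top',p,e)
s=manip.read_state();print(s['t'],abs(s['qd']).max())
print(manip.sign_off())
E
```

```text
head top [ 0.49260437 -0.16315211  0.13045773] 0.00045052581456482923
14.5 0.031122587694718953
the job is handed in; nothing more can be done
None
```

I took the red-headed pin out of the stand by its head and pushed the blue paddle back along its arc with the shank. Then I lowered the pin into the yellow pocket, eased it against the back wall, let go and withdrew. The job was handed in at 14.5 s.

Last checks before handing in:
- **Pin position:** the head measured within about 1.5 mm of the pocket point in both x and y, in each camera view.
- **Pin height:** the head top came out at 130.5 mm against an expected 132 mm. That puts the head centre about 96 mm above the plate, inside the 88–104 mm limit.
- **Upright and locked:** both pictures show the pin standing upright in the U with the paddle resting against it. I judged the arm to be at about 0.65 rad from this and did not measure the angle directly.
- **Robot clear:** the gripper was well above everything, and the force readings were at noise level.

No check failed. The two views differed by about 2 mm on the pocket and head positions, within the calibration error. The gripper read 27 mm on the 28 mm head.

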